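# Take a photometer reading with the cell-changer rod

## Task

Take the sample reading on the bench photometer. Shut the lid of its sample well all the way; then draw the changer rod out by its knob to the first click stop, let go and leave the instrument untouched like that for at least two seconds, and after that push the rod fully home again. The lid stays shut, and the beaker, the staining jar and the sample cup are not to be disturbed.

Things in the scene. Friction and masses are not known exactly. Their poses are not given: they have to be found in the camera images.
- photometer: White bench photometer, fixed, 170 deep (x) x 240 wide (y) x 110 mm high. Origin: centre of its underside, on the bench. Its x points to its back, y to its left; the sloping panel with display and keys faces -x. Its right side is the plane y = -120 mm; the changer rod comes out of it. The sample well, with glass cells on a carriage, is in the right half of its top, under the lid.
- well_lid (a joint): Angle of the grey lid of the sample well (rad): 0 = shut, flat on the case; 0.5 to 0.9 at the start. Plate 104 mm long from the hinge x 136 wide x 12 mm thick, hinged at the back, free edge toward the panel. Shut, its upper face is 123 mm above the bench. Stiff hinge: stays at any angle, does not fall shut. Press down on its upper face (5 N) to shut it; a push on its edge end-on jams.
- lid_hinge (a point): Middle of the lid's hinge line, which runs along the photometer's y, 111 mm above the bench and 50 mm behind the photometer's centre; fixed to the photometer.
- lid_edge (a point): Middle of the lid's free edge, upper face, 104 mm from the hinge line; moves with the lid. In front of it is only a 6 mm finger lip.
- cell_rod (a joint): How far the changer rod is drawn out (m), along the photometer's -y, level: 0 = home (inner stop), where it starts; sprung click stops at 0, 0.020 (the first out) and 0.040; end stop 0.042. About 5 N to leave a stop; half-way between two stops it snaps over, runs ahead by itself and settles into the next; let go within 7 mm of a stop it settles into that to 1 mm.
- knob (a point): Centre of the black round knob, 40 mm diameter x 20 mm thick along the rod; rod axis 80 mm above the bench, 4 mm in front of the photometer's centre. Moves with the rod. At home its back is 36 mm from the case's side; between is only the 10 mm thick steel rod and a 25 mm wide gland, 7 mm long, at the case. Can be hooked from behind, a finger either side of the rod, or held by the rim.
- beaker: Clear beaker, 51 mm diameter x 60 mm high, standing loose beside the knob, on the panel side of it. Origin: centre of its underside.
- staining_jar: Square glass staining jar with black cap, 58 x 55 x 86 mm, standing loose at the photometer's left side. Origin: centre of its underside.
- sample_cup: White sample cup with lid, 66 mm diameter x 66 mm high, standing loose on the bench to the right of the photometer. Origin: centre of its underside.

How it is judged:
On the way, in this order (a step that is already met when the one before it is completed fails the run):
1. the lid is shut (within 0.05 rad) while the rod is still home (value of joint well_lid below 0.05 rad and value of joint cell_rod below 0.004 m), for 0.2 s.
2. the rod stands in its first click stop (20 mm, within 3 mm), lid shut, the robot not touching the photometer, for two seconds (value of joint cell_rod between 0.017 and 0.023 m and value of joint well_lid below 0.05 rad and contact force between each of the arm, the fingers and photometer below 0.2 N), for 2 s.
At the end, for the whole second after the job is handed in: The rod is home (drawn out less than 2.5 mm), the lid is shut (less than 0.05 rad), and beaker, staining jar and sample cup stand within 20 mm of where they stood (value of joint cell_rod below 0.0025 m and value of joint well_lid below 0.05 rad and distance of each of beaker, staining_jar, sample_cup from where it was at the start of the episode below 0.02 m); the robot touches nothing.
It fails at once if the beaker, the staining jar or the sample cup is knocked over or pushed more than 20 mm (distance of any of beaker, staining_jar, sample_cup from where it was at the start of the episode above 0.02 m or angle between any of beaker, staining_jar, sample_cup's own z axis and vertical above 0.4 rad).
It fails at once if the lid is lifted off its seat while the rod is drawn out (room light on the detector) (value of joint cell_rod above 0.012 m and value of joint well_lid above 0.1 rad).
It also fails if it takes over 54 s, if anything falls off the work surface, if the arm or the gripper's body presses on something with over 40 N, if the wrist force passes 120 N, or if a joint passes its speed limit or range.

## Robot

A 6-joint arm with a two-finger parallel gripper is mounted at the origin on the work surface; the furniture and walls round the work are solid. World frame = base frame: x ahead of the robot, y to its left, z up, the work surface at z = 0. Lengths are in m, angles in rad, forces in N, time in s.
With the tool pointing down it reaches from about 0.375 to 0.975 m from the base axis. Payload 3.8 kg.
Tool frame: the origin (TCP) lies at the very end of the fingers, on their centre line; the grasp point (between the pads) lies 19 mm behind it (env.hold_point_z is the z of the grasp point in the tool frame, in m); z points along the fingers, y is the direction in which the jaws open and shut (so a half turn about z gives the same grasp; the last joint's range is limited). The gripper opens to 88 mm and grips with 3 to 60 N. Pads are 18 mm wide; open, the fingers measure 123 mm over their backs; the gripper's body (75 mm by 187 mm) begins 45 mm behind the grasp point.
Start: joints at [1.122, 0.264, 1.604, -0, 1.274, -0.037], TCP at [0.27, 0.619, 0.239] pointing down, gripper open.
Joint ranges: [-2.63, 2.63], [-0.94, 2.18], [0.31, 2.57], [-1.31, 4.45], [0, 2.66], [-2.55, 2.55]. Speed limits (rad/s): [2.57, 2.57, 3.14, 3.14, 3.14, 3.14].

## Interface

Orientations are given as a unit quaternion [w, x, y, z].
In Python, from bench import env, grab_frame, calibration, job gives the robot as it stands.
- The arm moves only by the tool servo_tool, never from a script. Its argument "motion" is a list of rows, each a list of 2 entries, a list of its own where there are three numbers: the shift along the world's x, y, z in m, then the turn about the world's z in degrees. A call has 1 to 10 rows; each row shifts and turns the commanded pose from where the row before left it; what a row does not reach is not made up. A row lasts 1/12 s, in which the tool goes at most 41.7 mm and 7.16 degrees, less where a joint would pass 70% of its speed; a pose out of reach is approached as far as the arm can. A call is refused whole if a number of a shift passes 0.0417 or a number of a turn 7.16, either way. A call with a gripper value outside its range is refused whole. "jaw" is the opening in per cent of the stroke, from 0 (shut) to 100 (fully open), set as the call begins (left out, the last holds). The fingers move at their own pace and stop on an object; the grip force is fixed at half the most. Time passes only in rows, so rows that do not move let the fingers close. It gives the time, the measured TCP pose, the force and the opening at its end, in the units of the state.
- env.sense(): the state, without advancing time (a new reading comes with each control period).
- grab_frame(name): name is "scene" or "side" or "wrist"; returns (picture, depth): 420x560x3 uint8, blue, green, red; 420x560 float32, m along the optical axis (not along the pixel's ray), 0 where there is no reading.
- calibration(name): a dict with "fx", "fy", "cx", "cy" (pixels), "k1" (the pictures are not rectified: a ray, as slopes to the right and down, at radius r is drawn at 1 + k1 r^2 times it, then the intrinsics apply), "R" (3x3) and "t" (3): a world point X has camera coordinates R X + t. Camera axes: x right, y down, z forward; pixel columns grow to the right and rows downward; lengths in m; the calibration is good to about 2 mm. A picture is of the moment at which its call begins: read the wrist's pose just before it. calibration takes no time and is no camera call; for the wrist camera it gives the pose at the moment of the call.
- job.sign_off(): hands the job in, once; it reports no verdict.
The state is a dict: "clock": time; "joint_pos": joint angles; "joint_velocities": joint speeds; "effort": joint torques, N m; "tcp_pos": TCP position; "ee_rot": TCP orientation; "wrist_force": force on the tool from outside, world axes, zero at the start; "ft_torque": the same for the moment, N m; "finger_gap": opening from 0.0 (shut) to 1.0 (fully open).
Only numpy, scipy, OpenCV 4.12 (cv2) and the standard library are available. Lean on these libraries where they do the work, as an engineer would, in place of code of your own. Each camera call takes 0.05 s, during which the arm holds its last target. There are 200 camera calls.

## Working session

There is one attempt and no reset: what is moved stays moved. The work goes in short steps, Python scripts to look and compute and a tool call to move; the robot and the scene stay as the last step left them, time stands still between calls to the robot, and variables do not carry over. Pictures are saved under pics/ and viewed, about 8 in all and at most 12, crops included, and the job is handed in when it is done.

Besides the shell and the picture viewer there is one more tool, called after "Request:" as a command line: name --argument value ..., lists and objects as JSON in quotes. servo_tool: Moves the arm, as the interface text tells. Its arguments: {"type":"object","properties":{"motion":{"type":"array","items":{"type":"array"}},"jaw":{"type":"number"}},"required":["motion"]}

```bash
mkdir -p pics
cat > h.py <<'E'
import numpy as np, cv2
from bench import env, grab_frame, calibration, job
def pts(d,c):
    h,w=d.shape; u,v=np.meshgrid(np.arange(w),np.arange(h))
    K=np.array([[c['fx'],0,c['cx']],[0,c['fy'],c['cy']],[0,0,1.]])
    p=cv2.undistortPoints(np.stack([u,v],-1).reshape(-1,1,2).astype(np.float64),K,np.array([c['k1'],0,0,0,0.])).reshape(h,w,2)
    X=np.dstack([p[...,0]*d,p[...,1]*d,d])
    return (X-np.array(c['t']))@np.array(c['R'])
E
python3 - <<'E'
from h import *
for n in ('scene','side'):
    c=calibration(n); p,d=grab_frame(n); cv2.imwrite(f'pics/{n}.png',p); np.savez(f'{n}.npz',p=p,d=d,X=pts(d,c))
    print(n,(d>0).mean(), -np.array(c['R']).T@np.array(c['t']))
print(env.sense())
E
```

```text
scene 0.9960076530612245 [-0.1020098  -0.42821928  0.75105873]
side 0.9959523809523809 [ 0.03258712 -0.87138995  0.75947081]
{'clock': 0.1, 'joint_pos': array([ 1.12209930e+00,  2.64677898e-01,  1.60521549e+00, -2.59860671e-05,
        1.27369656e+00, -3.69327099e-02]), 'joint_velocities': array([ 0.00029658, -0.0016889 , -0.00413425,  0.00034457, -0.0006963 ,
       -0.00059941]), 'effort': array([ 5.39831344e-04, -5.03619611e+01, -3.58071756e+01,  7.32047064e-02,
        2.32452666e-02, -8.62068168e-05]), 'tcp_pos': array([0.26990849, 0.61799823, 0.2375243 ]), 'ee_rot': array([-2.28055232e-04,  2.04426928e-01,  9.78881317e-01, -9.72339266e-04]), 'wrist_force': array([ 0.19548813,  0.19723941, -0.04951543]), 'ft_torque': array([-0.0063355 ,  0.06542509, -0.05723814]), 'finger_gap': 0.9994943096136724}
```

View pics/scene.png

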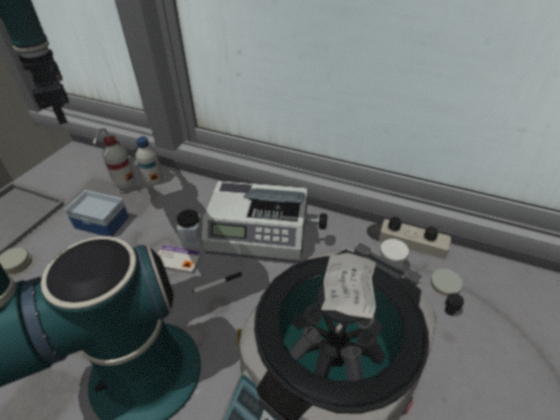

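View pics/side.png

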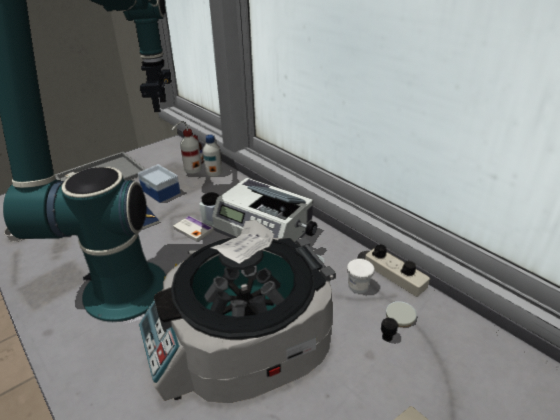

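The scene view shows the photometer at about (258,218), its knob at (322,221), the sample cup at (395,250) and a large centrifuge in front. The side view shows the knob at (311,229) and the cup at (361,275). Next I'll measure in 3D.

Run:
```python
from h import *
for n,box,kb in (('scene',(195,175,345,265),(312,210,330,232)),('side',(195,170,330,260),(302,218,320,240))):
    z=np.load(n+'.npz'); p,X=z['p'],z['X']
    u0,v0,u1,v1=box
    for (u,v) in ([(258,218),(322,221),(190,222),(395,250),(215,185),(305,195),(270,197),(330,300),(360,255)] if n=='scene' else [(311,229),(208,205),(361,270),(361,262),(275,190)]): print(n,u,v,X[v,u].round(3),p[v,u])
    P=X[v0:v1,u0:u1].reshape(-1,3); c=p[v0:v1,u0:u1].reshape(-1,3).astype(int)
    m=(abs(P[:,2]-.110)<.006)&(c.min(1)>130)
    Q=P[m]; print('top',m.sum(),cv2.minAreaRect((Q[:,:2]*1000).astype(np.float32)), Q.mean(0))
    a,b,e,f=kb
    P=X[b:f,a:e].reshape(-1,3); c=p[b:f,a:e].reshape(-1,3).astype(int)
    m=(c.max(1)<70)&(P[:,2]>.055)&(P[:,2]<.11); Q=P[m]; print('knob',m.sum(),Q.mean(0),Q.min(0),Q.max(0))
    s=p[150:300,180:420] if n=='scene' else p[150:310,180:400]
    cv2.imwrite(f'pics/{n}_c.png',cv2.resize(s,None,fx=3.3 if n=='scene' else 3.5,fy=3.3 if n=='scene' else 3.5,interpolation=cv2.INTER_CUBIC))
```

```text
scene 258 218 [0.387 0.031 0.11 ] [124 129 124]
scene 322 221 [ 0.485 -0.087  0.094] [36 36 35]
scene 190 222 [0.294 0.171 0.086] [29 27 22]
scene 395 250 [ 0.53  -0.262  0.07 ] [172 178 177]
scene 215 185 [0.501 0.308 0.001] [127 131 128]
scene 305 195 [ 0.523 -0.009  0.11 ] [109 111 109]
scene 270 197 [0.411 0.011 0.17 ] [93 90 84]
scene 330 300 [ 0.193 -0.281  0.278] [133 142 141]
scene 360 255 [ 0.369 -0.244  0.188] [56 55 56]
top 1640 ((427.3543701171875, 69.90262603759766), (145.57876586914062, 237.96485900878906), 30.05260467529297) [0.39754234 0.08637125 0.11120498]
knob 107 [ 0.48714163 -0.08781418  0.09277682] [ 0.47651736 -0.09787562  0.07562172] [ 0.50507303 -0.07481582  0.10321419]
side 311 229 [ 0.489 -0.094  0.09 ] [12 10 12]
side 208 205 [0.289 0.173 0.071] [66 63 61]
side 361 270 [ 0.532 -0.265  0.064] [216 222 223]
side 361 262 [ 0.549 -0.241  0.064] [215 222 223]
side 275 190 [0.459 0.062 0.135] [126 126 119]
top 1014 ((427.0845031738281, 71.33817291259766), (145.91310119628906, 240.15118408203125), 29.973342895507812) [0.3975359  0.07867111 0.11069204]
knob 139 [ 0.49230148 -0.0856637   0.08708885] [ 0.47585633 -0.09705993  0.05544965] [ 0.53336875 -0.00503128  0.10127108]
```

View pics/scene_c.png

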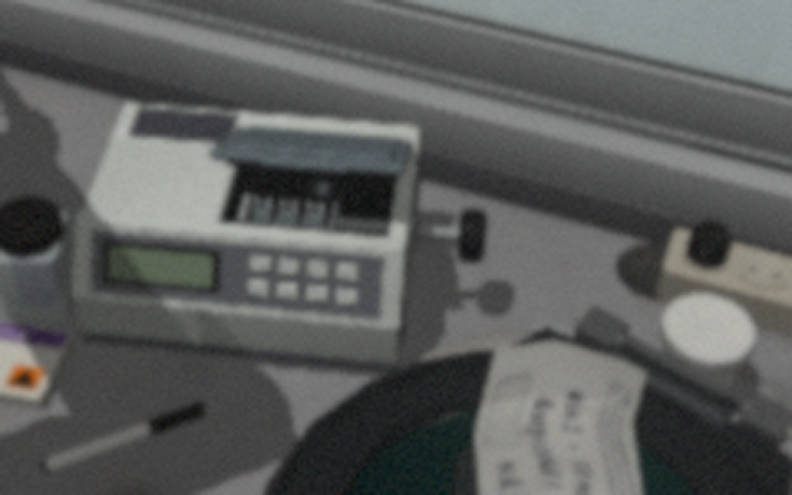

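The crop shows the lid raised at (310,150), the knob at (472,235) and its shadow at (495,297). The beaker can't be made out, so it's probably behind the centrifuge. Next I'll get the lid in local coordinates and check the path.

```bash
cat >> h.py <<'E'
O=np.array([.4165,.0645]); ex=np.array([np.cos(np.radians(30)),.5]); ey=np.array([-ex[1],ex[0]])
def loc(X): r=X[...,:2]-O; return np.stack([r@ex,r@ey,X[...,2]],-1)
def wor(x,y): return O+x*ex+y*ey
E
python3 - <<'E'
from h import *
for n in ('scene','side'):
    z=np.load(n+'.npz'); X=z['X']; L=loc(X)
    m=(abs(L[...,0])<.09)&(abs(L[...,1])<.125)&(L[...,2]>.122)&(L[...,2]<.25)
    Q=L[m]; print(n,m.sum(),np.percentile(Q,[1,50,99],axis=0).round(3).tolist())
    s=np.polyfit(Q[:,0],Q[:,2],1); print('lid slope',s,np.arctan(-s[0]))
    c=(X[...,0]>.15)&(X[...,0]<.6)&(X[...,1]>-.05)&(X[...,1]<.55)
    print('corridor max z',np.percentile(X[c][:,2],99.9))
    # beaker zone / around the knob
    m=(abs(L[...,0]+.06)<.05)&(L[...,1]<-.125)&(L[...,1]>-.24)&(L[...,2]>.008)&(L[...,2]<.2)
    Q=L[m]; print('near',m.sum(), Q[::max(1,len(Q)//12)].round(3).tolist())
c=calibration('wrist'); R=np.array(c['R']); print('wrist cam',-R.T@np.array(c['t']),R[2])
print('press',wor(0,-.048),'knob',wor(-.004,-.166))
E
```

```text
scene 705 [[-0.044, -0.116, 0.129], [-0.024, -0.052, 0.166], [0.045, 0.016, 0.174]]
lid slope [-0.47171072  0.15321162] 0.4407611571513991
corridor max z 0.5054600102818742
near 103 [[-0.01, -0.165, 0.102], [-0.012, -0.163, 0.097], [-0.018, -0.161, 0.098], [-0.016, -0.158, 0.093], [-0.013, -0.127, 0.083], [-0.017, -0.175, 0.093], [-0.019, -0.173, 0.091], [-0.02, -0.173, 0.089], [-0.019, -0.176, 0.085], [-0.021, -0.174, 0.084], [-0.023, -0.174, 0.081], [-0.023, -0.174, 0.078], [-0.069, -0.223, 0.061]]
side 446 [[-0.044, -0.115, 0.126], [-0.025, -0.064, 0.163], [0.044, 0.015, 0.173]]
lid slope [-0.48127119  0.15137189] 0.44855261364065147
corridor max z 0.6275966507151297
near 102 [[-0.01, -0.126, 0.09], [-0.015, -0.163, 0.098], [-0.016, -0.167, 0.097], [-0.019, -0.169, 0.096], [-0.019, -0.168, 0.093], [-0.018, -0.165, 0.088], [-0.024, -0.168, 0.089], [-0.019, -0.166, 0.082], [-0.023, -0.171, 0.083], [-0.019, -0.172, 0.078], [-0.016, -0.174, 0.073], [-0.067, -0.227, 0.06], [-0.073, -0.234, 0.058]]
wrist cam [0.20848427 0.64568733 0.38268511] [ 0.23931463 -0.10778698 -0.96494066]
press [0.4405     0.02293078] knob [ 0.4960359  -0.08126022]
```

Request:
servo_tool --motion '[[[0.0095,-0.033,0],-2],[[0.0095,-0.033,0],-2],[[0.0095,-0.033,0],-2],[[0.0095,-0.033,0],-2],[[0.0095,-0.033,0],-2],[[0.0095,-0.033,0],-2],[[0.0095,-0.033,0],-2],[[0.0095,-0.033,0],-2],[[0.0095,-0.033,0],-2],[[0.0095,-0.033,0],-2]]' --jaw 0

```text
clock: 0.93
tcp_pos: [0.365, 0.2868, 0.2383]
ee_rot: [-0.0, 0.372, 0.928, -0.0]
wrist_force: [1.3, 0.7, 0.6]
finger_gap: 0.268
```

Request:
servo_tool --motion '[[[0.0095,-0.033,0],-2],[[0.0095,-0.033,0],-2],[[0.0095,-0.033,0],-2],[[0.0095,-0.033,0],-2],[[0.0095,-0.033,0],-2],[[0.0095,-0.033,0],-2],[[0.0095,-0.033,0],-2],[[0.0095,-0.036,0],-2],[[0,0,0],-0.4]]'

```text
clock: 1.68
tcp_pos: [0.4421, 0.0163, 0.2385]
ee_rot: [0.001, 0.503, 0.864, -0.001]
wrist_force: [-0.3, 0.1, 0.2]
finger_gap: 0.002
```

Request:
servo_tool --motion '[[[0,0,-0.02],0],[[0,0,-0.02],0],[[0,0,-0.02],0],[[0,0,-0.01],0],[[0,0,-0.01],0],[[0,0,-0.01],0],[[0,0,-0.01],0],[[0,0,-0.006],0]]'

```text
clock: 2.35
tcp_pos: [0.4411, 0.0217, 0.132]
ee_rot: [-0.0, 0.5, 0.866, -0.0]
wrist_force: [-1.9, 0.6, 1.7]
finger_gap: 0.004
```

Request:
servo_tool --motion '[[[0,0,-0.004],0],[[0,0,-0.004],0],[[0,0,-0.002],0],[[0,0,-0.002],0],[[0,0,0],0],[[0,0,0],0],[[0,0,0],0]]'

```text
clock: 2.93
tcp_pos: [0.4412, 0.0216, 0.1233]
ee_rot: [-0.0, 0.5, 0.866, -0.0]
wrist_force: [-9.3, 0.1, 18.1]
finger_gap: 0.002
```

Request:
servo_tool --motion '[[[0,0,0.02],0],[[0,0,0.03],0],[[0,0,0.03],0],[[0.009,-0.017,0.03],0],[[0.009,-0.017,0.02],0],[[0.009,-0.017,0],0],[[0.009,-0.017,0],0],[[0.009,-0.017,0],0],[[0.01,-0.018,0],0],[[0,0,0],0]]'

```text
clock: 3.77
tcp_pos: [0.4979, -0.0839, 0.2511]
ee_rot: [0.001, 0.501, 0.866, -0.0]
wrist_force: [-0.1, -0.4, -0.5]
finger_gap: 0.008
```

Run:
```python
from h import *
env_s=env.sense(); print(env_s['tcp_pos'],env_s['wrist_force'])
c=calibration('wrist'); p,d=grab_frame('wrist'); np.savez('w1.npz',p=p,d=d,X=pts(d,c)); cv2.imwrite('pics/w1.png',p)
R=np.array(c['R']); print(-R.T@np.array(c['t']))
c=calibration('scene'); p,d=grab_frame('scene'); X=pts(d,c); L=loc(X)
m=(L[...,0]<.04)&(L[...,0]>-.06)&(L[...,1]<.015)&(L[...,1]>-.11)&(L[...,2]>.116)&(L[...,2]<.16)
Q=L[m]; print(m.sum(), np.percentile(Q,[1,50,99],axis=0).round(4).tolist(), np.polyfit(Q[:,0],Q[:,2],1))
np.savez('scene.npz',p=p,d=d,X=X);
```

```text
[ 0.49791168 -0.08390361  0.25106304] [-0.10083007 -0.3695063  -0.54244642]
[ 0.46413028 -0.02495493  0.39608113]
1496 [[-0.0587, -0.1086, 0.1169], [-0.0158, -0.0488, 0.1239], [0.0379, 0.0135, 0.1269]] [0.0348859  0.12389091]
```

View pics/w1.png

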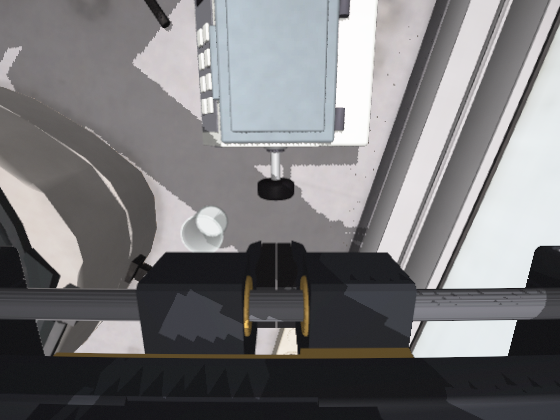

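The wrist view shows the lid shut, the knob at (276,187), and the beaker's rim at about (211,221), with its base near (200,236). Next I'll locate both.

Run:
```python
from h import *
z=np.load('w1.npz'); p,X=z['p'],z['X']; L=loc(X)
s=(slice(170,205),slice(250,300)); Q=L[s].reshape(-1,3); c=p[s].reshape(-1,3)
m=(c.max(1)<70)&(Q[:,2]>.07); Q=Q[m]; print('knob',m.sum(),np.percentile(Q,[2,50,98],axis=0).round(4).tolist())
t=Q[Q[:,2]>.097];print('knob top',t.mean(0),t.min(0),t.max(0))
s=(slice(195,260),slice(170,240)); Q=L[s].reshape(-1,3)
Q=Q[(Q[:,2]>.02)&(Q[:,2]<.08)]; print('beaker',len(Q),np.percentile(Q,[1,50,99],axis=0).round(4).tolist() if len(Q) else '')
T=Q[Q[:,2]>.056]
if len(T)>5: print('rim',cv2.minEnclosingCircle((T[:,:2]*1000).astype(np.float32)))
for v in (215,225,235,245): print([L[v,u].round(3).tolist() for u in (185,200,215,225)])
# case right side edge
s=(slice(120,160),slice(205,370)); Q=L[s].reshape(-1,3); Q=Q[abs(Q[:,2]-.11)<.006]; print('case y min',np.percentile(Q,[1,2,5],axis=0)[:,1])
m=(abs(L[...,2]-.123)<.005); m[:,:200]=0;m[:,345:]=0;m[150:]=0; Q=L[m];print('lid',np.percentile(Q,[1,50,99],axis=0).round(4).tolist(), cv2.minAreaRect((Q[:,:2]*1000).astype(np.float32)))
```

```text
knob 689 [[-0.0213, -0.1729, 0.0822], [-0.0035, -0.1623, 0.0952], [0.0137, -0.1543, 0.0998]]
knob top [-0.00429748 -0.16275961  0.10455744] [-0.01355746 -0.17285424  0.09701159] [ 0.00587211 -0.10128538  0.39608113]
beaker 1069 [[-0.1168, -0.2477, 0.0207], [-0.0969, -0.2296, 0.046], [-0.0696, -0.2012, 0.0604]]
rim ((-93.61746978759766, -224.9512481689453), 25.602642059326172)
[[-0.13, -0.219, -0.001], [-0.093, -0.201, 0.059], [-0.08, -0.207, 0.038], [-0.073, -0.216, 0.008]]
[[-0.113, -0.214, 0.058], [-0.11, -0.233, 0.002], [-0.089, -0.233, 0.002], [-0.071, -0.225, 0.024]]
[[-0.115, -0.228, 0.054], [-0.107, -0.242, 0.016], [-0.089, -0.246, 0.006], [-0.076, -0.249, -0.002]]
[[-0.134, -0.263, 0.0], [-0.1, -0.245, 0.045], [-0.079, -0.241, 0.054], [-0.077, -0.264, -0.001]]
case y min [-0.11929278 -0.11867237 -0.11853432]
lid [[-0.0523, -0.1132, 0.1182], [-0.0023, -0.053, 0.1218], [0.0477, -0.0015, 0.1238]] ((-1.3631935119628906, -56.93230056762695), (114.65900421142578, 115.43534088134766), 0.461505264043808)
```

Run:
```python
from h import *
for f in ('scene','side','w1'):
    L=loc(np.load(f+'.npz')['X'])
    for lo,hi in ((.05,.11),(.11,.2)):
        m=(L[...,2]>lo)&(L[...,2]<hi)&(L[...,1]<-.125)&(L[...,1]>-.24)&(abs(L[...,0])<.22)
        Q=L[m]; n=Q[Q[:,0]<-.03]; q=Q[Q[:,0]>.03]
        print(f,lo,len(n),len(q), np.percentile(n[:,0],[90,99]) if len(n) else '', np.percentile(q[:,0],[1,10]) if len(q) else '')
```

```text
scene 0.05 10 1072 [-0.06826628 -0.06791483] [0.11170359 0.11937234]
scene 0.11 291 498 [-0.17501765 -0.16847274] [0.14550842 0.14884596]
side 0.05 17 807 [-0.06713644 -0.06664357] [0.11254896 0.11864879]
side 0.11 207 978 [-0.18008442 -0.16804491] [0.14617543 0.15326064]
w1 0.05 3704 6049 [-0.16352466 -0.07177665] [0.11218115 0.12236475]
w1 0.11 12584 11840 [-0.16903276 -0.16543649] [0.14595682 0.15572586]
```

Request:
servo_tool --motion '[[[-0.0026,0.0035,0],0],[[0,0,-0.01],0],[[0,0,-0.02],0],[[0,0,-0.025],0],[[0,0,-0.025],0],[[0,0,-0.02],0],[[0,0,0],0],[[0,0,0],0]]' --jaw 72

```text
clock: 4.53
tcp_pos: [0.4919, -0.0768, 0.1492]
ee_rot: [-0.002, 0.499, 0.866, -0.001]
wrist_force: [-0.2, -1.0, -0.1]
finger_gap: 0.58
```

Request:
servo_tool --motion '[[[0.003,-0.003,0],0],[[0,0,0],0],[[0,0,0],0],[[0,0,0],0]]'

```text
clock: 4.87
tcp_pos: [0.4976, -0.0812, 0.1521]
ee_rot: [0.001, 0.5, 0.866, 0.0]
wrist_force: [0.6, 0.7, 0.9]
finger_gap: 0.722
```

Request:
servo_tool --motion '[[[-0.001,0.001,0],0],[[0,0,-0.01],0],[[0,0,-0.015],0],[[0,0,-0.02],0],[[0,0,-0.02],0],[[0,0,-0.012],0],[[0,0,-0.006],0],[[0,0,0],0],[[0,0,0],0],[[0,0,0],0]]'

```text
clock: 5.7
tcp_pos: [0.4965, -0.0801, 0.0686]
ee_rot: [0.001, 0.5, 0.866, 0.0]
wrist_force: [-0.1, 0.2, -0.0]
finger_gap: 0.72
```

Run:
```python
from h import *
s=env.sense(); print(s['tcp_pos'],s['wrist_force'],loc(s['tcp_pos']))
c=calibration('wrist'); p,d=grab_frame('wrist'); cv2.imwrite('pics/w2.png',p)
```

```text
[ 0.49650577 -0.08013977  0.06864446] [-0.12893961  0.24377258 -0.01392055] [-0.00303285 -0.1652646   0.06864446]
```

View pics/w2.png

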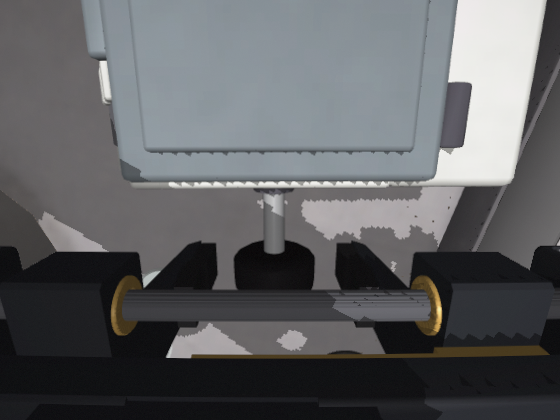

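The knob at (274,265) is centred between the fingers, which are at (216,255) and (337,255). Gripping.

Request:
servo_tool --motion '[[[0,0,0],0],[[0,0,0],0],[[0,0,0],0],[[0,0,0],0],[[0,0,0],0],[[0,0,0],0],[[0,0,0],0]]' --jaw 0

```text
clock: 6.33
tcp_pos: [0.4955, -0.0802, 0.0681]
ee_rot: [0.0, 0.5, 0.866, -0.0]
wrist_force: [-2.6, -1.6, 5.4]
finger_gap: 0.436
```

Request:
servo_tool --motion '[[[0.001,-0.0017,0],0],[[0.001,-0.0017,0],0],[[0.001,-0.0017,0],0],[[0.001,-0.0017,0],0],[[0.001,-0.0017,0],0],[[0.001,-0.0017,0],0],[[0.001,-0.0017,0],0],[[0.001,-0.0017,0],0],[[0.001,-0.0018,0],0],[[0.001,-0.0018,0],0]]'

```text
clock: 7.17
tcp_pos: [0.5056, -0.0976, 0.068]
ee_rot: [0.0, 0.5, 0.866, -0.0]
wrist_force: [-4.4, 1.4, 7.3]
finger_gap: 0.44
```

Request:
servo_tool --motion '[[[0,0,0],0],[[0,0,0],0],[[0,0,0],0],[[0,0,0],0]]'

```text
clock: 7.5
tcp_pos: [0.5056, -0.0975, 0.068]
ee_rot: [0.0, 0.5, 0.866, -0.0]
wrist_force: [-3.1, -2.5, 5.8]
finger_gap: 0.437
```

Request:
servo_tool --motion '[[[0,0,0],0],[[0,0,0],0],[[0,0,0],0],[[0,0,0],0],[[0,0,0.005],0],[[0,0,0.01],0],[[0,0,0.015],0],[[0,0,0.02],0],[[0,0,0.02],0],[[0,0,0.01],0]]' --jaw 72

```text
clock: 8.33
tcp_pos: [0.5073, -0.0975, 0.1512]
ee_rot: [0.002, 0.5, 0.866, 0.001]
wrist_force: [0.9, 0.1, -0.3]
finger_gap: 0.719
```

Run:
```python
from h import *
s=env.sense(); print(s['tcp_pos'],s['wrist_force'],s['finger_gap'])
c=calibration('wrist'); p,d=grab_frame('wrist'); L=loc(pts(d,c)); cv2.imwrite('pics/w3.png',p)
m=(p.max(2)<70)&(abs(L[...,0]+.004)<.018)&(L[...,2]>.085)&(L[...,2]<.103)&(L[...,1]<-.14)
Q=L[m]; print(m.sum(),np.percentile(Q,[2,50,98],axis=0).round(4).tolist())
m=(abs(L[...,0])<.04)&(L[...,1]>-.11)&(L[...,1]<0)&(L[...,2]>.1)&(L[...,2]<.16)
Q=L[m]; print('lid',np.polyfit(Q[:,0],Q[:,2],1))
```

```text
[ 0.50729871 -0.09747584  0.15120951] [ 0.91508309  0.10778152 -0.32329931] 0.7188648133438443
1326 [[-0.0209, -0.1924, 0.0869], [-0.004, -0.1818, 0.0956], [0.0127, -0.1744, 0.0996]]
lid [-0.00144547  0.1218393 ]
```

View pics/w3.png

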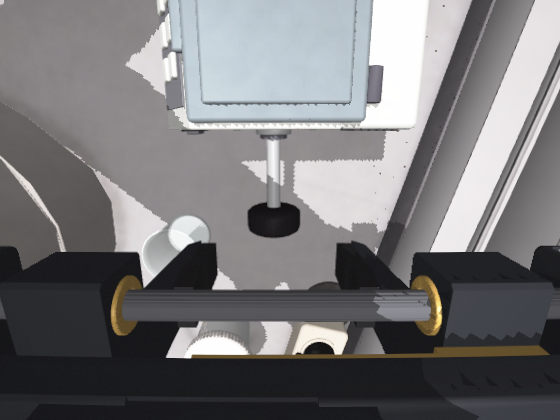

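The knob at (273,219) is drawn out by 20 mm, the lid is shut, and the fingers are clear of the instrument. Now the hands-off wait.

Request:
servo_tool --motion '[[[0,0,0],0],[[0,0,0],0],[[0,0,0],0],[[0,0,0],0],[[0,0,0],0],[[0,0,0],0],[[0,0,0],0],[[0,0,0],0],[[0,0,0],0],[[0,0,0],0]]'

```text
clock: 9.22
tcp_pos: [0.5056, -0.0972, 0.1477]
ee_rot: [0.0, 0.5, 0.866, -0.0]
wrist_force: [-0.9, 0.3, -0.0]
finger_gap: 0.718
```

Request:
servo_tool --motion '[[[0,0,0],0],[[0,0,0],0],[[0,0,0],0],[[0,0,0],0],[[0,0,0],0],[[0,0,0],0],[[0,0,0],0],[[0,0,0],0],[[0,0,0],0],[[0,0,0],0]]'

```text
clock: 10.05
tcp_pos: [0.5056, -0.0971, 0.1477]
ee_rot: [-0.0, 0.5, 0.866, -0.0]
wrist_force: [-0.2, -0.4, -0.9]
finger_gap: 0.722
```

Request:
servo_tool --motion '[[[0,0,0],0],[[0,0,0],0],[[0,0,0],0],[[0,0,0],0],[[0,0,0],0],[[0,0,0],0],[[0,0,0],0],[[0,0,0],0],[[0,0,0],0],[[0,0,0],0]]'

```text
clock: 10.88
tcp_pos: [0.5056, -0.0971, 0.1477]
ee_rot: [0.0, 0.5, 0.866, 0.0]
wrist_force: [-1.0, 0.0, 0.7]
finger_gap: 0.721
```

Request:
servo_tool --motion '[[[0,0,0],0],[[0,0,0],0],[[0,0,0],0],[[0,0,0],0],[[0,0,0],0],[[0,0,0],0]]'

```text
clock: 11.38
tcp_pos: [0.5056, -0.0971, 0.1477]
ee_rot: [0.0, 0.5, 0.866, 0.0]
wrist_force: [-0.9, -0.2, -0.1]
finger_gap: 0.722
```

Request:
servo_tool --motion '[[[0,0,-0.01],0],[[0,0,-0.015],0],[[0,0,-0.02],0],[[0,0,-0.02],0],[[0,0,-0.01],0],[[0,0,-0.005],0],[[0,0,0],0],[[0,0,0],0]]'

```text
clock: 12.05
tcp_pos: [0.5058, -0.0972, 0.0679]
ee_rot: [0.0, 0.5, 0.866, 0.0]
wrist_force: [-0.4, -0.2, 0.8]
finger_gap: 0.725
```

Request:
servo_tool --motion '[[[0,0,0],0],[[0,0,0],0],[[0,0,0],0],[[0,0,0],0],[[0,0,0],0],[[0,0,0],0],[[0,0,0],0]]' --jaw 0

```text
clock: 12.63
tcp_pos: [0.5057, -0.0976, 0.0685]
ee_rot: [0.0, 0.5, 0.866, -0.0]
wrist_force: [-3.4, -2.0, 5.8]
finger_gap: 0.44
```

Gripped again. Now I'll push home by 20 mm, with a little extra travel.

Request:
servo_tool --motion '[[[-0.001,0.0018,0],0],[[-0.001,0.0018,0],0],[[-0.001,0.0018,0],0],[[-0.001,0.0018,0],0],[[-0.001,0.0018,0],0],[[-0.001,0.0018,0],0],[[-0.001,0.0018,0],0],[[-0.001,0.0017,0],0],[[-0.001,0.0017,0],0],[[-0.001,0.0017,0],0]]'

```text
clock: 13.47
tcp_pos: [0.4956, -0.0802, 0.0685]
ee_rot: [0.001, 0.5, 0.866, -0.001]
wrist_force: [-1.8, -8.7, 3.0]
finger_gap: 0.438
```

Request:
servo_tool --motion '[[[-0.0003,0.0005,0],0],[[0,0,0],0],[[0,0,0],0],[[0,0,0],0]]'

```text
clock: 13.8
tcp_pos: [0.4956, -0.0803, 0.0685]
ee_rot: [0.001, 0.5, 0.866, -0.001]
wrist_force: [-2.4, -6.7, 4.4]
finger_gap: 0.438
```

Request:
servo_tool --motion '[[[0,0,0],0],[[0,0,0],0],[[0,0,0],0],[[0,0,0],0],[[0,0,0.005],0],[[0,0,0.01],0],[[0,0,0.015],0],[[0,0,0.02],0],[[0,0,0.02],0],[[0,0,0.03],0]]' --jaw 72

```text
clock: 14.63
tcp_pos: [0.4938, -0.0785, 0.1676]
ee_rot: [-0.002, 0.5, 0.866, -0.0]
wrist_force: [0.1, 0.1, 0.5]
finger_gap: 0.72
```

Request:
servo_tool --motion '[[[0,0,0.03],0],[[0,0,0.02],0],[[0,0,0.01],0],[[0,0,0],0],[[0,0,0],0],[[0,0,0],0]]'

```text
clock: 15.13
tcp_pos: [0.4942, -0.0787, 0.2261]
ee_rot: [-0.001, 0.5, 0.866, -0.0]
wrist_force: [0.6, -0.7, 0.2]
finger_gap: 0.723
```

Run:
```python
from h import *
s=env.sense(); print(s['tcp_pos'],s['wrist_force'],s['finger_gap'])
c=calibration('wrist'); p,d=grab_frame('wrist'); L=loc(pts(d,c)); cv2.imwrite('pics/w4.png',p)
m=(p.max(2)<70)&(abs(L[...,0]+.004)<.018)&(L[...,2]>.085)&(L[...,2]<.103)&(L[...,1]<-.14)&(L[...,1]>-.21)
Q=L[m]; print(m.sum(),np.percentile(Q,[2,50,98],axis=0).round(4).tolist())
m=(abs(L[...,0])<.04)&(L[...,1]>-.11)&(L[...,1]<0)&(L[...,2]>.1)&(L[...,2]<.16)
Q=L[m]; print('lid',np.polyfit(Q[:,0],Q[:,2],1))
m=(L[...,2]>.056)&(L[...,2]<.064)&(abs(L[...,0]+.094)<.045)&(abs(L[...,1]+.225)<.045)
print('beaker',cv2.minEnclosingCircle((L[m][:,:2]*1000).astype(np.float32)))
```

```text
[ 0.49421572 -0.07867797  0.22610616] [ 0.61876828 -0.70306294  0.21900643] 0.7229792260445171
738 [[-0.0209, -0.1728, 0.0866], [-0.0043, -0.1623, 0.0957], [0.0123, -0.1544, 0.0995]]
lid [-0.00117884  0.12199737]
beaker ((-93.34395599365234, -225.0319061279297), 25.278244018554688)
```

View pics/w4.png

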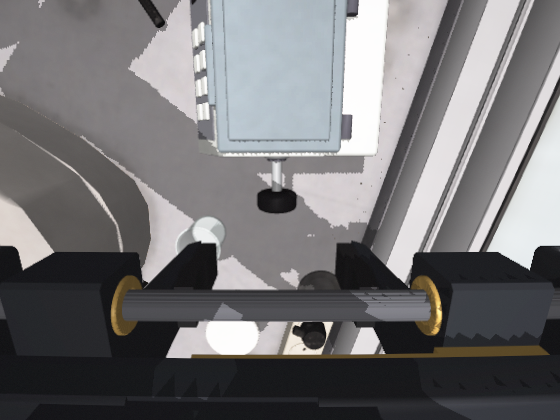

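The knob at (277,200) is back at its starting position to within 0.1 mm. The lid is flat and the beaker hasn't moved.

```bash
python3 -c "
from h import *
print(job.sign_off())"
```

```text
the job is handed in; nothing more can be done
None
```

The sample reading was taken and the job handed in at about 15 s of the 54 s allowed; sign-off reports no verdict.

- **Lid:** I pressed it shut from above with the closed fingers while the rod was still home. The last wrist depth reading shows it flat, sloping about 0.001 rad, with its top at 0.122 m.
- **Rod out:** I gripped the knob by its rim, drew it out about 20 mm and let go. The camera showed the knob moved 19.5–20.1 mm. I then held the arm clear of the instrument, jaws open, for about 3 s.
- **Rod home:** I gripped the knob again and pushed it home. The knob then measured within 0.1 mm of its starting position.
- **Loose items:** The beaker is within 0.3 mm of its earlier position. I did not re-measure the staining jar or the sample cup. The tool passed well above the jar, and the cup was well clear of the work.

At hand-in the arm was well clear above the knob, touching nothing. No check failed. The only small disagreement was the knob centre, which measured about 2 mm off the stated geometry, within the calibration tolerance.

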